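# Rehome the menu board and hold the clip open over it

### The job

Take the wooden menu board with the ring on it out of the aluminium rail, stand it centred and fully down in the slot of its own stand, the round one marked with the same ring, and let go. Then squeeze the handles of the big spring clip, lift it off its park and hold it gaping over the middle of the board's top edge, ready for a bill to be slipped in: jaws on either side of the board, not touching it, the edge about half-way into the mouth. Finish while still holding the clip squeezed wide open there, and disturb nothing else on the table.

Things in the scene. Friction and masses are not known exactly. Their poses are not given: they have to be found in the camera images.
- card_center (a point): Centre of the loose menu board: plain wood, 8 mm thick (its x), 90 mm wide (y), 110 mm tall (z up), about 60 g, with a flat steel ring emblem 28 mm across on both faces near mid-height. It starts standing upright in the aluminium rail. Grip it from above across its thickness, by its upper 35 mm.
- card_top (a point): Middle of the board's top edge, 55 mm above its centre; axes as the board's.
- card_foot (a point): Middle of the board's bottom edge, 55 mm below its centre; axes as the board's.
- round_stand_slot (a point): Middle of the slot floor of the board's own stand: fixed dark wood disc 116 mm across, 8 mm thick, a steel ring on it at either side, two cheeks 80 mm long. The floor is 8 mm above the table. The slot runs along y, open-ended, 10 mm wide (x) for 26 mm up, then flares to 20 mm in 8 mm more; the cheeks end 34 mm above the floor. A board in it can lean up to 0.08 rad.
- square_stand_slot (a point): The same slot on the other stand, a fixed dark wooden 105 mm square with hollow square emblems. Not this board's place; it stays empty.
- return_rail_groove (a point): Middle of the groove floor (8 mm above the table) of the fixed aluminium rail, 130 mm long (y), 56 mm wide, in which the board stands at the start, up to 15 mm off the middle along y. The groove is as in the stands, but its cheeks end 26 mm above its floor.
- clip_park_base (a point): Middle of the top of the clip park, a fixed dark wooden base 80 x 70 x 8 mm; this point is 8 mm above the table, under a steel fin 5 mm thick (x), 50 mm wide (y) and 30 mm tall. At the start the clip stands on the base astride the fin.
- clip_grip (a point): Grip point of the loose spring clip, between its handles, 66 mm above the jaw tips. A jumbo pale wood peg, 86 mm tall, 26 mm wide (y), 60 g, handles up, jaws down. Its handles spread along x: at rest 51 mm over their tops; squeezed together they are parallel, 28 mm over the outsides, at a firm stop with the jaws fully open. 8 N at mid-handle does it, 20 N or more holds it; let go, it springs shut.
- clip_mouth (a point): Middle of the clip's mouth, level with the closed jaw tips, 66 mm below the grip point; axes as the clip's (x spreading, z up). The jaws, 8 mm thick, are 6 mm apart at rest and 28 mm at the tips when open (tips then 2 mm above this point), narrowing up to the steel hinge barrel (10 mm across, 32 mm long in y), its axis 42 mm above this point.
- clip_a (a joint): Opening angle of one half of the clip from rest: 0 shut, 0.27 rad fully open.
- clip_b (a joint): Opening angle of the other half; the two move together.
- chutney_bowl: Bystander: small copper bowl 80 mm across, 45 mm tall; origin under its middle.
- tumbler: Bystander: glass tumbler 68 mm across, 100 mm tall; origin under its middle.
- shaker: Bystander: white shaker 40 mm across, 75 mm tall; origin under its middle.

How it is judged:
By the outcome, as a careful person would: the job done as asked, in the order asked, and still so for the second after the job is handed in, while the arm keeps its last pose, push and grip.
It also fails if it takes over 58 s, if anything falls off the work surface, if the arm or the gripper's body presses on something with over 40 N, if the wrist force passes 120 N, or if a joint passes its speed limit or range.

### The arm

A 6-joint arm with a two-finger parallel gripper is mounted at the origin on the work surface. World frame = base frame: x ahead of the robot, y to its left, z up, the work surface at z = 0. Lengths are in m, angles in rad, forces in N, time in s.
With the tool pointing down it reaches from about 0.35 to 0.775 m from the base axis. Payload 7.3 kg.
Tool frame: the origin (TCP) lies at the very end of the fingers, on their centre line; the grasp point (between the pads) lies 19 mm behind it; z points along the fingers, y is the line along which they close (so a half turn about z gives the same grasp; the last joint's range is limited). The gripper opens to 92 mm and grips with 3 to 60 N. Pads are 19 mm wide; open, the fingers measure 130 mm over their backs; the gripper's body (75 mm by 190 mm) begins 47 mm behind the grasp point.
Start: joints at [-1.395, 0.342, 1.524, -0, 1.275, -0.146], TCP at [0.166, -0.498, 0.227] pointing down, gripper open.
Joint ranges: [-2.53, 2.53], [-0.77, 2.02], [0.04, 2.7], [-1, 4.14], [0.28, 2.66], [-3.11, 3.11]. Speed limits (rad/s): [2.57, 2.57, 3.14, 3.14, 3.14, 3.14].

### API

Orientations are given as [roll, pitch, yaw] about the fixed x, y, z axes, in that order (R = Rz(yaw) Ry(pitch) Rx(roll)).
In Python, from cell import robot gives the robot as it stands. The module is installed in compiled form; this text tells all that it offers.
- The arm moves only by the tool arm_command, never from a script. Its argument "moves" is a list of rows, each a list of 3 entries, a list of its own where there are three numbers: the shift along the tool's x, y, z in m, then the turn, a rotation vector about the tool's x, y, z in rad, then the finger opening in m, from 0 to 0.0918. In form: [[[dx, dy, dz], [ax, ay, az], claw], ...]. A call has exactly 5 rows; each row is the pose to reach, as a shift and turn from the pose commanded when the call began, along the tool's axes at that moment; what a row does not reach only later rows make up. A row lasts 1/10 s, in which the tool goes at most 50 mm and 8.59 degrees, less where a joint would pass 70% of its speed; a pose out of reach is approached as far as the arm can. A call with a gripper value outside its range is refused whole. The fingers move at their own pace and stop on an object; "squeeze" is the grip in N (left out, the last holds). Time passes only in rows, so rows that repeat a pose let the fingers close, or fill a call up. It gives the time, the measured TCP pose, the force, the opening and the grip force at its end, in the units of the state.
- robot.observe(): the state, without advancing time (a new reading comes with each control period).
- robot.read_camera(name): name is "scene" or "top" or "wrist"; returns the picture (400x640x3 uint8, red, green, blue); there is no depth.
- robot.camera_model(name): a dict with "fx", "fy", "cx", "cy" (pixels), "k1" (the pictures are not rectified: a ray, as slopes to the right and down, at radius r is drawn at 1 + k1 r^2 times it, then the intrinsics apply), "R" (3x3) and "t" (3): a world point X has camera coordinates R X + t. Camera axes: x right, y down, z forward; pixel columns grow to the right and rows downward; lengths in m; the calibration is good to about 2 mm. A picture is of the moment at which its call begins: read the wrist's pose just before it. camera_model takes no time and is no camera call; for the wrist camera it gives the pose at the moment of the call.
- robot.hand_in(): hands the job in; it is judged then, once.
The state is a dict: "time": time; "qpos": joint angles; "qvel": joint speeds; "joint_efforts": joint torques, N m; "tool_pos": TCP position; "tool_rot": TCP orientation; "contact_force": force on the tool from outside, world axes, zero at the start; "torque": the same for the moment, N m; "opening": finger opening in m; "grip_force": force on a finger pad.
Only numpy, scipy, OpenCV 4.12 (cv2) and the standard library are available. Lean on these libraries where they do the work, as an engineer would, in place of code of your own. Each camera call takes 0.05 s, during which the arm holds its last target. There are 200 camera calls.

## Working session

There is one attempt and no reset: what is moved stays moved. The work goes in short steps, Python scripts to look and compute and a tool call to move; the robot and the scene stay as the last step left them, time stands still between calls to the robot, and variables do not carry over. Pictures are saved under pics/ and viewed, at most 10 in all, crops included, and the job is handed in when it is done.

Besides the shell and the picture viewer there is one more tool, called after "Request:" as name([rows], argument=value, ...), one row to a line, values as JSON. arm_command: Moves the arm, as the interface text tells. Its arguments: {"type":"object","properties":{"moves":{"type":"array"},"squeeze":{"type":"number"}},"required":["moves"]}

```bash
mkdir -p pics
python3 - <<'E'
from cell import robot
import cv2,numpy as np
for n in ("scene","top"):
    im=robot.read_camera(n); cv2.imwrite(f"pics/{n}0.png",im[:,:,::-1])
    m=robot.camera_model(n); print(n,{k:np.round(np.array(v),4).tolist() for k,v in m.items()})
s=robot.observe();print(s["time"],s["tool_pos"],s["tool_rot"],s["opening"])
E
```

```text
scene {'fx': 494.0309, 'fy': 494.0309, 'cx': 313.0949, 'cy': 196.9167, 'k1': -0.0782, 'R': [[0.375, 0.9267, -0.0238], [0.5404, -0.2394, -0.8066], [-0.7532, 0.2896, -0.5906]], 't': [-0.2203, -0.2519, 1.5673]}
top {'fx': 397.2402, 'fy': 397.2402, 'cx': 321.4583, 'cy': 194.8526, 'k1': -0.0174, 'R': [[-0.0076, -0.9998, 0.0175], [-0.9965, 0.0061, -0.0839], [0.0837, -0.0181, -0.9963]], 't': [0.0117, 0.6382, 0.8]}
0.1 [ 0.16599931 -0.49769276  0.22610992] [-3.14023999e+00 -1.87760880e-04  3.21809491e-01] 0.09225187219175263
```

View pics/scene0.png

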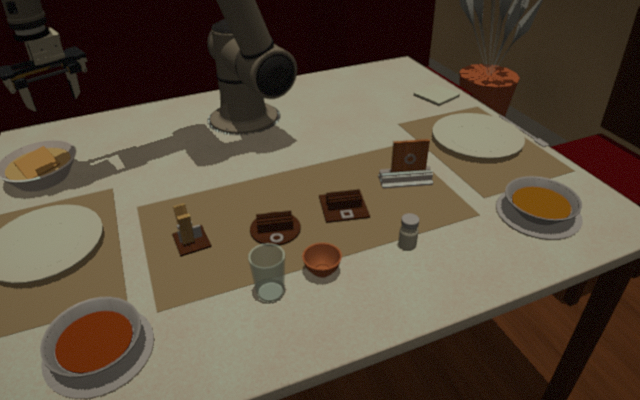

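View pics/top0.png

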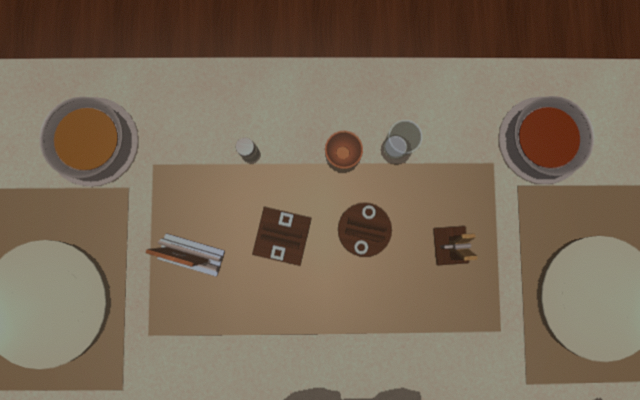

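View crops.

The scene view shows the board in the rail at (408,165), round stand at (275,228), square stand at (344,205) and clip at (188,230). The top view shows the rail at (190,253), the round stand at (365,230) with rings at (368,212) and (361,247), the park at (452,245), and bystanders on the far side (row ~145).

```bash
cat > h.py <<'E'
import numpy as np,cv2
from cell import robot
def ray(m,uv):
    K=np.array([[m["fx"],0,m["cx"]],[0,m["fy"],m["cy"]],[0,0,1.]])
    # r(1+k1 r^2)
    p=cv2.undistortPointsIter(np.array(uv,float).reshape(-1,1,2),K,np.array([m["k1"],0,0,0,0.]),None,None,(3,50,1e-10)).reshape(-1,2)
    R=np.array(m["R"]);t=np.array(m["t"])
    return -R.T@t,np.c_[p,np.ones(len(p))]@R
def onz(m,uv,z):
    c,d=ray(m,uv); return c+d*((z-c[2])/d[:,2])[:,None]
def proj(m,X):
    X=np.atleast_2d(X)@np.array(m["R"]).T+np.array(m["t"]);p=X[:,:2]/X[:,2:]
    p=p*(1+m["k1"]*(p**2).sum(1,keepdims=True)); return p*[m["fx"],m["fy"]]+[m["cx"],m["cy"]]
E
python3 - <<'E'
from h import *
im=cv2.imread("pics/top0.png")
c=lambda a,b,x,y:cv2.resize(im[y:y+65,x:x+100],None,fx=4,fy=4,interpolation=cv2.INTER_CUBIC)
g=np.vstack([np.hstack([c(0,0,140,220),c(0,0,405,210)]),np.hstack([c(0,0,315,200),c(0,0,235,205)])])
g=np.clip(g.astype(float)*1.6,0,255).astype(np.uint8)
cv2.imwrite("pics/topcrop.png",g)
m=robot.camera_model("top")
hsv=cv2.cvtColor(im,cv2.COLOR_BGR2HSV)
dark=((im.max(2)<75)).astype(np.uint8); dark[:180]=0;dark[320:]=0
for ct in cv2.findContours(dark,0,2)[0]:
    if cv2.contourArea(ct)>300:
        r=cv2.minAreaRect(ct);print("dark",r,onz(m,[r[0]],.008)[0])
gray=((hsv[...,1]<70)&(im.max(2)>95)).astype(np.uint8)
for ct in cv2.findContours(gray[200:290,130:490],0,2,offset=(130,200))[0]:
    if cv2.contourArea(ct)>25:
        r=cv2.minAreaRect(ct);print("gray",np.round(r[0],1),np.round(r[1],1),r[2],onz(m,[r[0]],.008)[0].round(4))
print(onz(m,[[246,148],[344,150],[395,148]],.04).round(3))
E
```

```text
dark ((178.96974182128906, 255.6021270751953), (57.38584899902344, 10.049626350402832), 16.50436019897461) [0.51404718 0.30638993 0.008     ]
dark ((451.82489013671875, 245.04820251464844), (36.54973602294922, 35.124794006347656), 85.91438293457031) [ 0.5312741  -0.26889425  0.008     ]
dark ((281.6477966308594, 235.79092407226562), (48.185855865478516, 47.82377243041992), 12.87500286102295) [0.55382004 0.09159888 0.008     ]
dark ((364.5, 229.5), (51.0, 51.0), 90.0) [ 0.56569554 -0.08355028  0.008     ]
gray [277.2 252.6] [12.9 13.6] 14.03624439239502 [0.5188 0.1008 0.008 ]
gray [463.  245.7] [ 4.4 16.1] 84.80557250976562 [ 0.5297 -0.2928  0.008 ]
gray [360.5 246.5] [13. 13.] 90.0 [ 0.53   -0.0745  0.008 ]
gray [188.8 253.9] [66.4 28.5] 16.460012435913086 [0.5173 0.286  0.008 ]
gray [285.4 219. ] [12.9 13.3] 14.03624439239502 [0.5892 0.0837 0.008 ]
gray [368.5 211.5] [12.7 12.7] 45.0 [ 0.6038 -0.0927  0.008 ]
gray [140.5 244.5] [89. 21.] 90.0 [0.5377 0.3875 0.008 ]
[[ 0.735  0.163  0.04 ]
 [ 0.73  -0.04   0.04 ]
 [ 0.734 -0.146  0.04 ]]
```

View pics/topcrop.png

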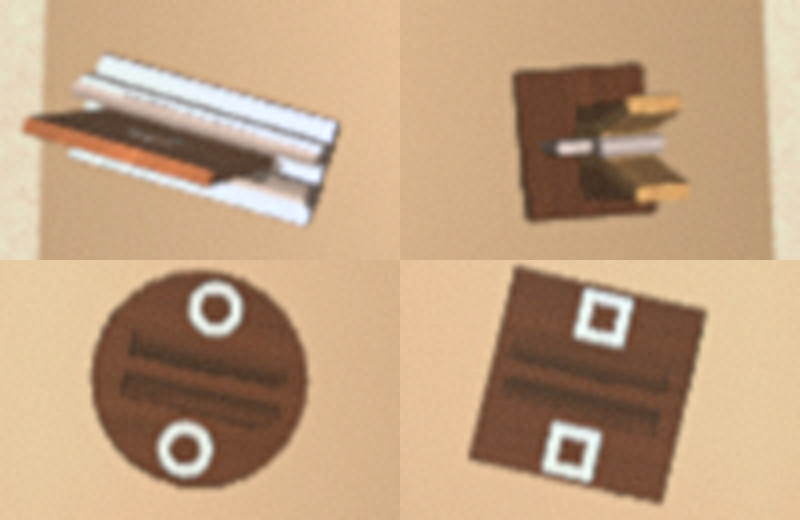

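Crops show: board top edge from crop (26,126) to (212,178); handle tops at crop (655,103) and (660,192); rings at (215,308) and (185,449).

```bash
cat >> h.py <<'E'
def rel(xyz,yaw):
    "shift and z-turn in tool axes from the current measured pose to a tool-down pose"
    from scipy.spatial.transform import Rotation as Ro
    s=robot.observe();R0=Ro.from_euler('xyz',s["tool_rot"]);R1=Ro.from_euler('xyz',[np.pi,0,yaw])
    return (R0.inv().apply(np.array(xyz)-s["tool_pos"])).round(4),(R0.inv()*R1).as_rotvec().round(4)
E
python3 - <<'E'
from h import *
im=cv2.imread("pics/top0.png");m=robot.camera_model("top")
hsv=cv2.cvtColor(im,cv2.COLOR_BGR2HSV)
reg=hsv[225:280,140:230]
o=((reg[...,1]>140)&(reg[...,2]>85)).astype(np.uint8)
for ct in cv2.findContours(o,0,2,offset=(140,225))[0]:
    if cv2.contourArea(ct)>15:
        r=cv2.minAreaRect(ct);b=onz(m,cv2.boxPoints(r),.118);print("board top",r,onz(m,[r[0]],.118)[0],b.round(4).tolist())
def q(ox,oy,x,y):return [ox+x/4-.375,oy+y/4-.375]
print("hand corners",onz(m,[q(140,220,26,120),q(140,220,24,131),q(140,220,210,182),q(140,220,218,176)],.118).round(4))
def ang(a,b):d=b-a;return np.arctan2(-d[0],d[1])
w=onz(m,[q(140,220,338,125),q(140,220,105,53),q(140,220,303,226),q(140,220,70,155)],.008);print("rail yaw",ang(w[0],w[1]),ang(w[2],w[3]),w.mean(0))
w=onz(m,[q(405,210,640-400,65),q(405,210,514-400,72),q(405,210,528-400,221),q(405,210,655-400,213)],.008);print("park",w,w.mean(0),ang(w[0],w[1]),ang(w[3],w[2]))
w=onz(m,[q(405,210,655-400,103),q(405,210,662-400,191)],.093);print("handles",w,w.mean(0))
s=onz(m,[[360.5,246.5],[368.5,211.5]],.008);d=s[1]-s[0];print("stand",s.mean(0),np.arctan2(d[1],d[0]))
E
```

```text
board top ((169.4564666748047, 257.1543884277344), (47.11067581176758, 3.4055910110473633), 15.751173973083496) [0.51854845 0.28652192 0.118     ] [[0.5274, 0.3288, 0.118], [0.5333, 0.3273, 0.118], [0.5097, 0.2443, 0.118], [0.5038, 0.2459, 0.118]]
hand corners [[0.5324 0.3293 0.118 ]
 [0.5275 0.3301 0.118 ]
 [0.5039 0.2451 0.118 ]
 [0.5066 0.2415 0.118 ]]
rail yaw -0.3032945777610898 -0.29828845174426183 [0.51611513 0.28215828 0.008     ]
park [[ 0.57161843 -0.29784852  0.008     ]
 [ 0.56847027 -0.22999824  0.008     ]
 [ 0.48998959 -0.23509517  0.008     ]
 [ 0.49342528 -0.30302924  0.008     ]] [ 0.53087589 -0.26649279  0.008     ] 0.04636533434192887 0.05053074411501004
handles [[ 0.55316786 -0.27213073  0.093     ]
 [ 0.51139994 -0.27395395  0.093     ]] [ 0.5322839  -0.27304234  0.093     ]
stand [ 0.56688708 -0.08360503  0.008     ] -0.24188840496005273
```

```bash
python3 -c "
from h import *
print(rel([.42,-.25,.25],1.286),rel([.5183,.2865,.25],1.286))
m=robot.camera_model('wrist');print(m)"
```

```text
(array([ 0.3193, -0.1547, -0.0236]), array([-1.200e-03, -8.000e-04, -9.642e-01])) (array([ 0.5822, -0.6325, -0.0229]), array([-1.200e-03, -8.000e-04, -9.642e-01]))
{'fx': 344.45307727299115, 'fy': 344.45307727299115, 'cx': 318.28089068399987, 'cy': 194.73887130906232, 'k1': -0.045269070399408154, 'R': array([[ 3.16061282e-01, -9.48738389e-01, -8.57858569e-04],
       [-9.02722058e-01, -3.01009412e-01,  3.07386109e-01],
       [-2.91887225e-01, -9.63784399e-02, -9.51584491e-01]]), 't': array([-0.52350054, -0.03730704,  0.39118871])}
```

Request:
arm_command([
  [[0.32,-0.155,-0.024],[0,0,-0.964],0.0918],
  [[0.32,-0.155,-0.024],[0,0,-0.964],0.0918],
  [[0.32,-0.155,-0.024],[0,0,-0.964],0.0918],
  [[0.32,-0.155,-0.024],[0,0,-0.964],0.0918],
  [[0.32,-0.155,-0.024],[0,0,-0.964],0.0918],
])

```text
time: 0.6
tool_pos: [0.3456, -0.3222, 0.2435]
tool_rot: [-3.141, -0.0, 1.077]
contact_force: [1.2, -0.2, -0.2]
opening: 0.0918
grip_force: 0.0
```

```bash
python3 -c "
from h import *
s=robot.observe();print(s['time'],s['tool_pos'],s['tool_rot'],s['qpos'])
print(rel([.5183,.2865,.25],1.286))"
```

```text
0.6 [ 0.34558293 -0.32223828  0.24351719] [-3.14134822e+00 -1.38162340e-04  1.07747513e+00] [-9.12876973e-01  2.31824712e-01  1.63141134e+00  2.77841862e-05
  1.27863612e+00 -4.19563800e-01]
(array([ 0.6179, -0.1361, -0.0064]), array([-2.000e-04, -2.000e-04, -2.085e-01]))
```

Request:
arm_command([
  [[0.618,-0.136,-0.006],[0,0,-0.2],0.0918],
  [[0.618,-0.136,-0.006],[0,0,-0.2],0.0918],
  [[0.618,-0.136,-0.006],[0,0,-0.2],0.0918],
  [[0.618,-0.136,-0.006],[0,0,-0.2],0.0918],
  [[0.618,-0.136,-0.006],[0,0,-0.2],0.0918],
])

```text
time: 1.1
tool_pos: [0.4143, -0.0818, 0.2458]
tool_rot: [-3.142, 0.0, 1.271]
contact_force: [1.2, 0.2, 0.4]
opening: 0.0919
grip_force: 0.0
```

```bash
python3 -c "
from h import *
s=robot.observe();print(s['time'],s['tool_pos'],s['tool_rot'],s['qpos'])
print(rel([.5183,.2865,.25],1.286))"
```

```text
1.1 [ 0.41428278 -0.08180886  0.2458496 ] [-3.14155887e+00  6.64946545e-05  1.27145895e+00] [-3.76833096e-01  1.35185248e-01  1.74695681e+00 -7.23900330e-05
  1.25947913e+00 -7.74735466e-02]
(array([ 0.3826, -0.0092, -0.0042]), array([-0.    ,  0.0001, -0.0145]))
```

Request:
arm_command([
  [[0.375,-0.009,-0.004],[0,0,-0.01],0.0918],
  [[0.375,-0.009,-0.004],[0,0,-0.01],0.0918],
  [[0.375,-0.009,-0.004],[0,0,-0.01],0.0918],
  [[0.375,-0.009,-0.004],[0,0,-0.01],0.0918],
  [[0.375,-0.009,-0.004],[0,0,-0.01],0.0918],
])

```text
time: 1.6
tool_pos: [0.4821, 0.159, 0.2484]
tool_rot: [-3.141, 0.0, 1.282]
contact_force: [0.5, -1.2, 0.4]
opening: 0.0921
grip_force: 0.0
```

Request:
arm_command([
  [[0.12,0,0],[0,0,0],0.0918],
  [[0.12,0,0],[0,0,0],0.0918],
  [[0.12,0,0],[0,0,0],0.0918],
  [[0.12,0,0],[0,0,0],0.0918],
  [[0.12,0,0],[0,0,0],0.0918],
])

```text
time: 2.1
tool_pos: [0.5159, 0.2715, 0.2478]
tool_rot: [-3.141, 0.002, 1.283]
contact_force: [-0.5, -0.6, -0.1]
opening: 0.0919
grip_force: 0.0
```

```bash
python3 -c "
from h import *
s=robot.observe();print(s['time'],s['tool_pos'],s['tool_rot'])
m=robot.camera_model('wrist');im=robot.read_camera('wrist');cv2.imwrite('pics/w1.png',im[:,:,::-1]);np.save('w1.npy',m)
print(proj(m,[[.5324,.3293,.118],[.5039,.245,.118],[.518,.287,.008]]))"
```

```text
2.1 [0.51590834 0.27147032 0.24782501] [-3.14052230e+00  1.51787122e-03  1.28261959e+00]
[[317.48621357 115.36206773]
 [313.81631067 216.82045197]
 [316.23453803 146.08562171]]
```

View pics/w1.png

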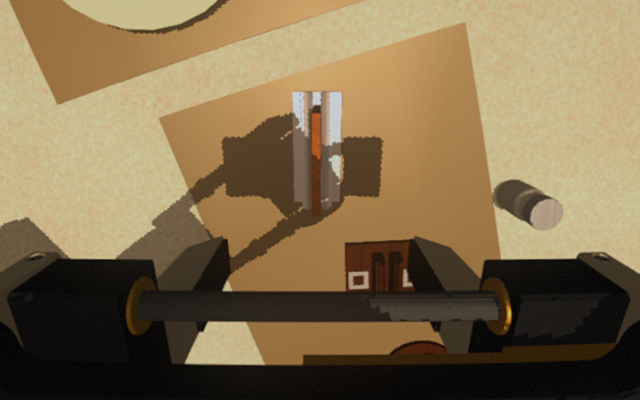

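The wrist view shows the board's top edge running nearly vertical at column ~317, rows ~105–215, centred in the rail between columns 293 and 342.

```bash
python3 -c "
from h import *
im=cv2.imread('pics/w1.png');m=np.load('w1.npy',allow_pickle=True).item()
hsv=cv2.cvtColor(im,cv2.COLOR_BGR2HSV)
for r in range(98,222,4):
    row=hsv[r,290:345]; w=np.where((row[:,1]>150))[0]+290
    print(r,(w.min(),w.max(),len(w)) if len(w) else None, im[r,317].tolist())
"
```

```text
98 None [211, 207, 204]
102 None [211, 208, 204]
106 None [39, 54, 77]
110 None [30, 46, 69]
114 (np.int64(311), np.int64(320), 10) [42, 96, 183]
118 (np.int64(311), np.int64(320), 10) [41, 91, 175]
122 (np.int64(311), np.int64(320), 10) [39, 89, 173]
126 (np.int64(311), np.int64(320), 10) [33, 84, 169]
130 (np.int64(311), np.int64(320), 10) [33, 82, 166]
134 (np.int64(311), np.int64(320), 10) [38, 85, 168]
138 (np.int64(311), np.int64(320), 10) [36, 88, 179]
142 (np.int64(312), np.int64(320), 9) [33, 90, 179]
146 (np.int64(311), np.int64(320), 10) [34, 84, 174]
150 (np.int64(311), np.int64(320), 10) [37, 93, 183]
154 (np.int64(312), np.int64(320), 9) [37, 88, 176]
158 (np.int64(312), np.int64(320), 9) [29, 63, 126]
162 (np.int64(312), np.int64(319), 8) [24, 48, 92]
166 (np.int64(312), np.int64(319), 8) [24, 48, 93]
170 (np.int64(312), np.int64(319), 8) [21, 45, 91]
174 (np.int64(312), np.int64(319), 8) [21, 51, 100]
178 (np.int64(312), np.int64(319), 8) [25, 50, 95]
182 (np.int64(312), np.int64(342), 9) [23, 47, 89]
186 (np.int64(290), np.int64(319), 9) [20, 45, 87]
190 (np.int64(312), np.int64(319), 8) [16, 42, 82]
194 (np.int64(312), np.int64(319), 8) [25, 47, 94]
198 (np.int64(290), np.int64(319), 9) [24, 49, 91]
202 (np.int64(312), np.int64(319), 8) [18, 41, 87]
206 (np.int64(293), np.int64(335), 13) [24, 44, 89]
210 (np.int64(311), np.int64(333), 12) [21, 44, 81]
214 (np.int64(311), np.int64(321), 11) [21, 45, 82]
218 (np.int64(295), np.int64(323), 5) [31, 54, 77]
```

```bash
python3 -c "
from h import *
m=np.load('w1.npy',allow_pickle=True).item()
w=onz(m,[[315.9,112.3],[315.7,215.8]],.118);c=w.mean(0);d=w[0]-w[1];yaw=np.arctan2(-d[0],d[1]);print(w,c,np.linalg.norm(d),yaw)
print(rel([c[0],c[1],.16],yaw+np.pi/2),rel([c[0],c[1],.084],yaw+np.pi/2));s=robot.observe();print(s['tool_pos'],s['tool_rot'])
"
```

```text
[[0.53186038 0.33201686 0.118     ]
 [0.50579645 0.2454598  0.118     ]] [0.51882842 0.28873833 0.118     ] 0.09039609361517556 -0.2924826573358432
(array([ 0.0181, -0.0023,  0.0882]), array([-0.0007,  0.0012,  0.0031])) (array([ 0.0182, -0.0023,  0.1642]), array([-0.0007,  0.0012,  0.0031]))
[0.51599965 0.27084503 0.24817358] [-3.14086701e+00  1.22314595e-03  1.28145306e+00]
```

Request:
arm_command([
  [[0.018,-0.002,0.04],[0,0,0.003],0.0918],
  [[0.018,-0.002,0.08],[0,0,0.003],0.0918],
  [[0.018,-0.002,0.12],[0,0,0.003],0.08],
  [[0.018,-0.002,0.15],[0,0,0.003],0.05],
  [[0.018,-0.002,0.164],[0,0,0.003],0.03],
], squeeze=15)

```text
time: 2.65
tool_pos: [0.518, 0.2871, 0.0818]
tool_rot: [-3.138, 0.003, 1.277]
contact_force: [-0.5, 0.4, 0.3]
opening: 0.0723
grip_force: 0.0
```

```bash
python3 -c "
from h import *
s=robot.observe();print(s['time'],s['tool_pos'],s['tool_rot'],s['opening']);print(rel([.5188,.2887,.084],1.2785))"
```

```text
2.65 [0.51799025 0.2871388  0.08179337] [-3.13783242  0.00344258  1.2767525 ] 0.07227330877866715
(array([ 0.0017,  0.0003, -0.0022]), array([-0.0038,  0.0034, -0.0018]))
```

Well aligned. Close with a light squeeze.

Request:
arm_command([
  [[0.0017,0,-0.002],[-0.003,0.003,0],0.03],
  [[0.0017,0,-0.002],[-0.003,0.003,0],0.015],
  [[0.0017,0,-0.002],[-0.003,0.003,0],0.0],
  [[0.0017,0,-0.002],[-0.003,0.003,0],0.0],
  [[0.0017,0,-0.002],[-0.003,0.003,0],0.0],
], squeeze=15)

```text
time: 3.15
tool_pos: [0.5205, 0.2913, 0.0875]
tool_rot: [3.137, -0.004, 1.279]
contact_force: [-1.1, 0.6, -0.5]
opening: 0.0323
grip_force: 0.0
```

Request:
arm_command([
  [[0,0,0],[0,0,0],0.0],
  [[0,0,0],[0,0,0],0.0],
  [[0,0,0],[0,0,0],0.0],
  [[0,0,0],[0,0,0],0.0],
  [[0,0,0],[0,0,0],0.0],
])

```text
time: 3.65
tool_pos: [0.5201, 0.2913, 0.0866]
tool_rot: [3.139, -0.003, 1.279]
contact_force: [-0.3, -0.6, -0.1]
opening: 0.0077
grip_force: 15.0
```

Request:
arm_command([
  [[0,0,-0.01],[0,0,0],0.0],
  [[0,0,-0.03],[0,0,0],0.0],
  [[0,0,-0.055],[0,0,0],0.0],
  [[0,0,-0.08],[0,0,0],0.0],
  [[0,0,-0.1],[0,0,0],0.0],
], squeeze=20)

```text
time: 4.15
tool_pos: [0.52, 0.2912, 0.1887]
tool_rot: [3.137, -0.004, 1.279]
contact_force: [-0.6, 0.6, 0.6]
opening: 0.0079
grip_force: 20.0
```

```bash
python3 -c "
from h import *
s=robot.observe();print(s['time'],s['tool_pos'],s['tool_rot'],s['opening'],s['grip_force'])
yaw=-.242;yh=np.array([-np.sin(yaw),np.cos(yaw)]);t=np.array([.5667,-.0836])+.0029*yh;print(t);print(rel([*t,.185],yaw+np.pi/2))"
```

```text
4.15 [0.51995654 0.29115634 0.18874709] [ 3.13729055 -0.00394767  1.27885563] 0.007889601549756391 19.99913066625595
[ 0.56739497 -0.0807845 ]
(array([-0.3426,  0.1525,  0.0031]), array([ 0.0044, -0.0038, -0.0499]))
```

Request:
arm_command([
  [[-0.02,0.009,0],[0,0,0],0.0],
  [[-0.05,0.022,0],[0,0,0],0.0],
  [[-0.085,0.038,0],[0,0,0],0.0],
  [[-0.12,0.0535,0],[0,0,0],0.0],
  [[-0.155,0.069,0],[0,0,0],0.0],
])

```text
time: 4.65
tool_pos: [0.5411, 0.1214, 0.187]
tool_rot: [3.138, -0.003, 1.279]
contact_force: [0.9, -0.0, -0.9]
opening: 0.0078
grip_force: 20.0
```

Request:
arm_command([
  [[-0.035,0.0155,0],[0,0,-0.01],0.0],
  [[-0.07,0.031,0],[0,0,-0.02],0.0],
  [[-0.105,0.0465,0],[0,0,-0.03],0.0],
  [[-0.14,0.062,0],[0,0,-0.04],0.0],
  [[-0.165,0.073,0],[0.004,-0.004,-0.05],0.0],
])

```text
time: 5.15
tool_pos: [0.5636, -0.0588, 0.1868]
tool_rot: [-3.141, 0.002, 1.328]
contact_force: [0.7, 0.3, -0.1]
opening: 0.0078
grip_force: 20.0
```

```bash
python3 -c "
from h import *
s=robot.observe();print(s['time'],s['tool_pos'],s['tool_rot'],s['opening'],s['grip_force'])
print(rel([.5674,-.0808,.185],-.242+np.pi/2))"
```

```text
5.15 [ 0.56358734 -0.05875095  0.18675528] [-3.14130993e+00  1.57088003e-03  1.32779689e+00] 0.007766692208525824 19.99963402748108
(array([-0.0205,  0.009 ,  0.0018]), array([-0.0003,  0.0016, -0.001 ]))
```

Request:
arm_command([
  [[-0.0205,0.009,0],[0,0.0,0],0.0],
  [[-0.0205,0.009,0],[0,0.0,0],0.0],
  [[-0.0205,0.009,0],[0,0.0,0],0.0],
  [[-0.0205,0.009,0],[0,0.0,0],0.0],
  [[-0.0205,0.009,0],[0,0.0,0],0.0],
])

```text
time: 5.65
tool_pos: [0.5673, -0.0772, 0.1863]
tool_rot: [-3.141, 0.001, 1.33]
contact_force: [0.2, 0.3, -1.0]
opening: 0.0076
grip_force: 20.0
```

```bash
python3 -c "
from h import *
s=robot.observe();print(s['time'],s['tool_pos'],s['tool_rot'])
m=robot.camera_model('wrist');im=robot.read_camera('wrist')[:,:,::-1];np.save('w2.npy',m);cv2.imwrite('pics/w2f.png',im)
cv2.imwrite('pics/w2.png',cv2.resize(im[100:300,180:460],None,fx=2.8,fy=2.8,interpolation=cv2.INTER_CUBIC))
"
```

```text
5.65 [ 0.5672872  -0.07721411  0.18625472] [-3.14062856e+00  9.60480178e-04  1.33017779e+00]
```

View pics/w2.png

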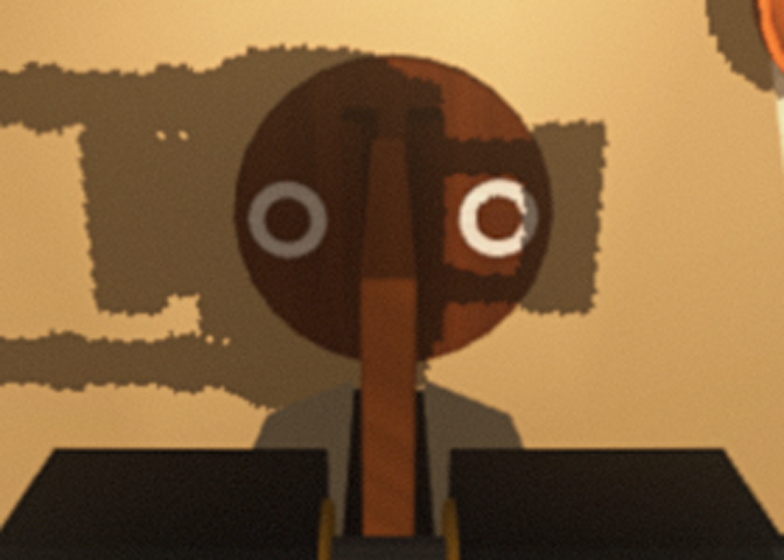

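Crop shows rings at (288,219) and (497,218); the board's far top corner edge at row 277 (cols 360–416) and its far foot at row 137 (cols 370–406), between the cheeks.

```bash
python3 -c "
from h import *
m=np.load('w2.npy',allow_pickle=True).item()
P=lambda x,y:[180+x/2.8-.32,100+y/2.8-.32]
w=onz(m,[P(288,219),P(497.5,218.5)],.008);d=w[1]-w[0];c=w.mean(0);yaw=np.arctan2(d[1],d[0]);print('stand',w,c,yaw,np.linalg.norm(d))
zt=.1863+.118-.0866
f=onz(m,[P(388,277)],zt)[0];b=onz(m,[P(388.5,138)],zt-.11)[0];n=onz(m,[P(388.5,535)],zt)[0];print('far top',f,'far foot',b,'near',n)
R=np.array([[np.cos(yaw),np.sin(yaw)],[-np.sin(yaw),np.cos(yaw)]])
for p in(f,b,n):print(R@(p-c)[:2])
s=robot.observe();print(s['tool_pos'],s['tool_rot'])
"
```

```text
stand [[ 0.53096586 -0.07429259  0.008     ]
 [ 0.60426402 -0.0920929   0.008     ]] [ 0.56761494 -0.08319274  0.008     ] -0.23823603116795083 0.07542858445509089
far top [ 0.57764014 -0.03558338  0.2177    ] far foot [ 0.57748385 -0.03654424  0.1077    ] near [ 0.56789431 -0.07557955  0.2177    ]
[-0.00149323  0.04863051]
[-0.00141835  0.0476599 ]
[-0.00152514  0.0074641 ]
[ 0.56732398 -0.07731776  0.18622297] [-3.14064104e+00  1.01335698e-03  1.33017019e+00]
```

Request:
arm_command([
  [[-0.0031,0.0016,0.01],[0,0,0],0.0],
  [[-0.0031,0.0016,0.025],[0,0,0],0.0],
  [[-0.0031,0.0016,0.04],[0,0,0],0.0],
  [[-0.0031,0.0016,0.05],[0,0,0],0.0],
  [[-0.0031,0.0016,0.056],[0,0,0],0.0],
])

```text
time: 6.2
tool_pos: [0.5676, -0.0816, 0.1287]
tool_rot: [-3.139, 0.001, 1.329]
contact_force: [0.6, 0.0, -1.3]
opening: 0.0077
grip_force: 20.0
```

Request:
arm_command([
  [[0,0,0.006],[0,0,0],0.0],
  [[0,0,0.012],[0,0,0],0.0],
  [[0,0,0.018],[0,0,0],0.0],
  [[0,0,0.022],[0,0,0],0.0],
  [[0,0,0.024],[0,0,0],0.0],
], squeeze=12)

```text
time: 6.7
tool_pos: [0.568, -0.0818, 0.1057]
tool_rot: [-3.14, 0.001, 1.329]
contact_force: [0.6, 0.7, -0.6]
opening: 0.0078
grip_force: 12.0
```

Request:
arm_command([
  [[0.0008,0,0.005],[0,0,0],0.0],
  [[0.0008,0,0.01],[0,0,0],0.0],
  [[0.0008,0,0.014],[0,0,0],0.0],
  [[0.0008,0,0.017],[0,0,0],0.0],
  [[0.0008,0,0.0185],[0,0,0],0.0],
])

```text
time: 7.2
tool_pos: [0.5682, -0.081, 0.0872]
tool_rot: [-3.14, 0.001, 1.329]
contact_force: [0.2, 0.1, -0.7]
opening: 0.0082
grip_force: 12.0
```

Request:
arm_command([
  [[0,0,0.001],[0,0,0],0.0],
  [[0,0,0.0015],[0,0,0],0.0],
  [[0,0,0.002],[0,0,0],0.0],
  [[0,0,0.002],[0,0,0],0.0],
  [[0,0,0.002],[0,0,0],0.0],
])

```text
time: 7.7
tool_pos: [0.5685, -0.0813, 0.0866]
tool_rot: [3.141, 0.001, 1.329]
contact_force: [-1.4, -0.3, 7.1]
opening: 0.0084
grip_force: 12.0
```

Request:
arm_command([
  [[0,0,-0.001],[0,0,0],0.009],
  [[0,0,-0.001],[0,0,0],0.015],
  [[0,0,-0.001],[0,0,0],0.03],
  [[0,0,-0.001],[0,0,0],0.05],
  [[0,0,-0.001],[0,0,0],0.06],
])

```text
time: 8.2
tool_pos: [0.5683, -0.081, 0.0864]
tool_rot: [-3.14, 0.001, 1.329]
contact_force: [-0.1, -0.4, 0.2]
opening: 0.0341
grip_force: 0.0
```

Request:
arm_command([
  [[0,0,-0.015],[0,0,0],0.07],
  [[0,0,-0.05],[0,0,0],0.08],
  [[0,0,-0.09],[0,0,0],0.09],
  [[0,0,-0.13],[0,0,0],0.0918],
  [[0,0,-0.15],[0,0,0],0.0918],
])

```text
time: 8.7
tool_pos: [0.5696, -0.0812, 0.2404]
tool_rot: [3.137, 0.001, 1.329]
contact_force: [1.4, 0.3, -1.4]
opening: 0.0746
grip_force: 0.0
```

```bash
python3 -c "
from h import *
s=robot.observe();print(s['time'],s['tool_pos'],s['tool_rot'],s['opening'])
m=robot.camera_model('wrist');im=robot.read_camera('wrist')[:,:,::-1];np.save('w3.npy',m);cv2.imwrite('pics/w3f.png',im)
cv2.imwrite('pics/w3.png',cv2.resize(im[60:260,180:460],None,fx=2.8,fy=2.8,interpolation=cv2.INTER_CUBIC))
print(proj(m,[[.5676,-.0832,.118]]))
# clip hover
print(rel([.5323,-.2700,.25],.0485+np.pi/2))
"
```

```text
8.7 [ 0.56957271 -0.08115895  0.24042152] [3.13712431e+00 1.24971857e-03 1.32881482e+00] 0.074612258930006
[[315.71938599 191.22560385]]
(array([-0.1923,  0.0082, -0.007 ]), array([ 0.008 ,  0.0026, -0.2904]))
```

View pics/w3.png

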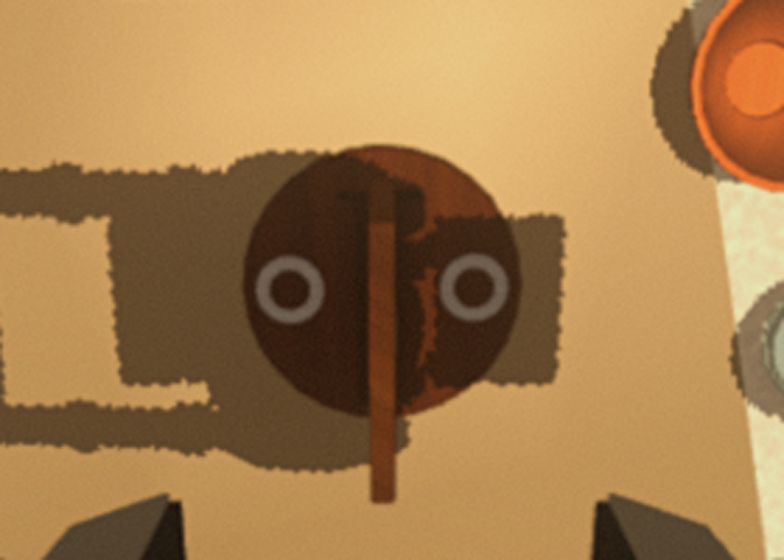

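The board stands in the slot: top edge from crop (382,221) to (383,502), rings at (290,289) and (474,289). Compute its centring, then go to the clip.

```bash
python3 -c "
from h import *
m=np.load('w3.npy',allow_pickle=True).item()
P=lambda x,y:[180+x/2.8-.32,60+y/2.8-.32]
w=onz(m,[P(290,289.5),P(474,288.5)],.008);d=w[1]-w[0];c=w.mean(0);yaw=np.arctan2(d[1],d[0]);print('stand',c,yaw)
t=onz(m,[P(381.5,221),P(383,502)],.118);e=t[0]-t[1];print('top',t,t.mean(0),np.linalg.norm(e),np.arctan2(-e[0],e[1]))
R=np.array([[np.cos(yaw),np.sin(yaw)],[-np.sin(yaw),np.cos(yaw)]]);print(R@(t.mean(0)-c)[:2])
"
```

```text
stand [ 0.56777859 -0.083495    0.008     ] -0.23781389525523103
top [[ 0.57859042 -0.03983544  0.118     ]
 [ 0.55745382 -0.12661615  0.118     ]] [ 0.56802212 -0.08322579  0.118     ] 0.08931767565751038 -0.23891157688659684
[0.00017325 0.000319  ]
```

Request:
arm_command([
  [[-0.04,0.002,-0.007],[0.008,0,-0.06],0.0918],
  [[-0.08,0.003,-0.007],[0.008,0,-0.12],0.0918],
  [[-0.12,0.005,-0.007],[0.008,0,-0.18],0.0918],
  [[-0.16,0.007,-0.007],[0.008,0,-0.24],0.0918],
  [[-0.19,0.008,-0.007],[0.008,0.002,-0.29],0.0918],
])

```text
time: 9.25
tool_pos: [0.5298, -0.2694, 0.2429]
tool_rot: [-3.132, -0.002, 1.62]
contact_force: [0.4, 0.4, 0.1]
opening: 0.0914
grip_force: 0.0
```

Request:
arm_command([
  [[0,0,0],[0,0,0],0.0918],
  [[0,0,0],[0,0,0],0.0918],
  [[0,0,0],[0,0,0],0.0918],
  [[0,0,0],[0,0,0],0.0918],
  [[0,0,0],[0,0,0],0.0918],
])

```text
time: 9.75
tool_pos: [0.5311, -0.2663, 0.2439]
tool_rot: [-3.133, -0.002, 1.62]
contact_force: [0.1, 0.4, 0.8]
opening: 0.0918
grip_force: 0.0
```

```bash
python3 -c "
from h import *
s=robot.observe();print(s['time'],s['tool_pos'],s['tool_rot'],s['opening'])
m=robot.camera_model('wrist');im=robot.read_camera('wrist')[:,:,::-1];np.save('w4.npy',m);cv2.imwrite('pics/w4f.png',im)
cv2.imwrite('pics/w4.png',cv2.resize(im[60:260,180:460],None,fx=2.8,fy=2.8,interpolation=cv2.INTER_CUBIC))
"
```

```text
9.75 [ 0.53105881 -0.26626252  0.24386169] [-3.13292874e+00 -2.31944853e-03  1.62015170e+00] 0.09177668779962068
```

View pics/w4.png

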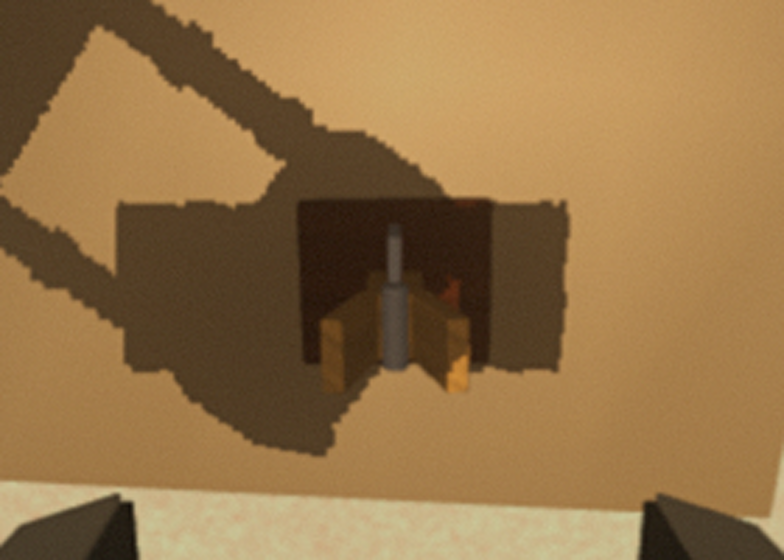

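Handle tops are at crop (333,355) and (458,355), hinge barrel along column 395 (rows 284–368), base corners (297,202), (490,199), (304,362), (490,364).

```bash
python3 -c "
from h import *
m=np.load('w4.npy',allow_pickle=True).item()
P=lambda x,y:[180+x/2.8-.32,60+y/2.8-.32]
t=onz(m,[P(333,355),P(458,355)],.0935);d=t[0]-t[1];d=-d;print('handles',t,t.mean(0),np.arctan2(d[1],d[0]),np.linalg.norm(d))
f=lambda a,b:(lambda w:np.arctan2(-(w[0]-w[1])[0],(w[0]-w[1])[1]))(onz(m,[P(*a),P(*b)],.0935))
print('yaws',f((342,317),(345,390)),f((447,318),(447,391)),f((321,320),(325,392)),f((468,318),(470,391)))
w=onz(m,[P(297,202),P(304,362),P(490,199),P(490,364)],.008);print('base',w.mean(0))
h=onz(m,[P(396.5,284),P(396,369)],.008+.042+.005);print('hinge',h,h.mean(0),np.arctan2(-(h[0]-h[1])[0],(h[0]-h[1])[1]))
b=onz(m,[P(297,202),P(490,199)],.008);d=b[1]-b[0];print(np.arctan2(d[1],d[0]))
for z in(.16,.074):
  c=(t.mean(0)+0)[:2];print(rel([*c,z],.045+np.pi/2))
"
```

```text
handles [[ 0.51228794 -0.27341182  0.0935    ]
 [ 0.55380407 -0.2712697   0.0935    ]] [ 0.53304601 -0.27234076  0.0935    ] 0.0515515519186525 0.041571349615362026
yaws 0.07453483073939883 0.06769145080845979 0.08190955020225602 0.10086959287316692
base [ 0.53258348 -0.26675344  0.008     ]
hinge [[ 0.53258259 -0.25664485  0.055     ]
 [ 0.53407902 -0.28916308  0.055     ]] [ 0.5333308  -0.27290397  0.055     ] 0.04598581617767942
0.06573522515495261
(array([-0.0062,  0.0025,  0.0838]), array([-0.0087, -0.0022,  0.0042]))
(array([-0.0064,  0.0032,  0.1698]), array([-0.0087, -0.0022,  0.0042]))
```

Request:
arm_command([
  [[-0.0065,0.0025,0.03],[-0.009,-0.002,0],0.0918],
  [[-0.0065,0.003,0.065],[-0.009,-0.002,0],0.0918],
  [[-0.0065,0.003,0.1],[-0.009,-0.002,0],0.0918],
  [[-0.0065,0.003,0.12],[-0.009,-0.002,0],0.0918],
  [[-0.0065,0.0035,0.13],[-0.009,-0.002,0],0.0918],
])

```text
time: 10.3
tool_pos: [0.5326, -0.2724, 0.1116]
tool_rot: [-3.139, -0.002, 1.619]
contact_force: [0.1, -0.4, 0.6]
opening: 0.0916
grip_force: 0.0
```

```bash
python3 -c "
from h import *
s=robot.observe();print(s['time'],s['tool_pos'],s['tool_rot'],s['opening']);print(rel([.5332,-.2725,.055],.053+np.pi/2))"
```

```text
10.3 [ 0.53258804 -0.27237588  0.1116227 ] [-3.13906995e+00 -2.35724742e-03  1.61929273e+00] 0.09157268458413023
(array([-0.0003,  0.0007,  0.0566]), array([-0.0025, -0.0024, -0.0045]))
```

Request:
arm_command([
  [[0,0.0007,0.015],[-0.002,-0.002,-0.004],0.0918],
  [[0,0.0007,0.03],[-0.002,-0.002,-0.004],0.0918],
  [[0,0.0007,0.045],[-0.002,-0.002,-0.004],0.085],
  [[0,0.0007,0.055],[-0.002,-0.002,-0.004],0.075],
  [[0,0.0007,0.057],[-0.002,-0.002,-0.004],0.065],
], squeeze=30)

```text
time: 10.8
tool_pos: [0.534, -0.273, 0.0562]
tool_rot: [3.14, 0.001, 1.623]
contact_force: [-0.4, 0.1, 0.6]
opening: 0.0737
grip_force: 0.0
```

Request:
arm_command([
  [[0,0,0],[0,0,0],0.06],
  [[0,0,0],[0,0,0],0.05],
  [[0,0,0],[0,0,0],0.045],
  [[0,0,0],[0,0,0],0.04],
  [[0,0,0],[0,0,0],0.035],
])

```text
time: 11.3
tool_pos: [0.5356, -0.274, 0.0587]
tool_rot: [3.135, 0.004, 1.623]
contact_force: [1.2, 1.9, 9.5]
opening: 0.0375
grip_force: 7.4
```

Request:
arm_command([
  [[0,0,0],[0,0,0],0.03],
  [[0,0,0],[0,0,0],0.025],
  [[0,0,0],[0,0,0],0.02],
  [[0,0,0],[0,0,0],0.015],
  [[0,0,0],[0,0,0],0.01],
])

```text
time: 11.8
tool_pos: [0.5349, -0.2742, 0.0594]
tool_rot: [3.137, 0.004, 1.623]
contact_force: [-3.1, 0.2, 13.7]
opening: 0.0272
grip_force: 30.0
```

Request:
arm_command([
  [[0,0,0],[0,0,0],0.01],
  [[0,0,0],[0,0,0],0.01],
  [[0,0,0],[0,0,0],0.01],
  [[0,0,0],[0,0,0],0.01],
  [[0,0,0],[0,0,0],0.01],
])

```text
time: 12.3
tool_pos: [0.5349, -0.2742, 0.0594]
tool_rot: [3.137, 0.004, 1.623]
contact_force: [-3.4, 0.7, 12.3]
opening: 0.0274
grip_force: 30.0
```

```bash
python3 -c "
from h import *
s=robot.observe();print(s['time'],s['tool_pos'],s['tool_rot'],s['opening'],s['contact_force'],s['torque'],s['grip_force'])"
```

```text
12.3 [ 0.53487034 -0.2742265   0.05940105] [3.13675582 0.00440448 1.62292921] 0.02743950948821073 [-3.41399238  0.68545337 12.32524961] [0.10358988 0.56067727 0.00249801] 30.039593875408173
```

Request:
arm_command([
  [[0,0,-0.005],[0,0,0],0.01],
  [[0,0,-0.015],[0,0,0],0.01],
  [[0,0,-0.03],[0,0,0],0.01],
  [[0,0,-0.045],[0,0,0],0.01],
  [[0,0,-0.06],[0,0,0],0.01],
])

```text
time: 12.8
tool_pos: [0.534, -0.2732, 0.1178]
tool_rot: [3.139, 0.002, 1.623]
contact_force: [0.8, 0.3, -1.4]
opening: 0.0275
grip_force: 30.0
```

Request:
arm_command([
  [[0,0,-0.02],[0,0,0],0.01],
  [[0,0,-0.045],[0,0,0],0.01],
  [[0,0,-0.07],[0,0,0],0.01],
  [[0,0,-0.09],[0,0,0],0.01],
  [[0,0,-0.1],[0,0,0],0.01],
])

```text
time: 13.3
tool_pos: [0.5343, -0.2734, 0.2193]
tool_rot: [3.137, 0.004, 1.623]
contact_force: [1.3, -0.4, -1.5]
opening: 0.027
grip_force: 30.0
```

```bash
python3 -c "
from h import *
s=robot.observe();print(s['time'],s['tool_pos'],s['tool_rot'],s['opening'],s['contact_force'])
a=rel([.5675,-.125,.215],-.239+np.pi/2);print(a)
for n in ('scene','wrist'):
  m=robot.camera_model(n);im=robot.read_camera(n)[:,:,::-1];cv2.imwrite(f'pics/c_{n}.png',im);np.save(f'c_{n}.npy',m)
  if n=='scene':
    s=robot.observe();p=proj(m,s['tool_pos'])[0];print(p);x,y=(p-[50,35]).astype(int);A=cv2.resize(im[y:y+75,x:x+100],(533,400),interpolation=cv2.INTER_CUBIC)
  else: B=cv2.resize(im[150:350,255:385],(260,400))
cv2.imwrite('pics/c.png',np.hstack([A,B]));print(x,y)
"
```

```text
13.3 [ 0.53431731 -0.27339008  0.2192811 ] [3.13659188 0.00374309 1.62287854] 0.026983148427679588 [ 1.34313806 -0.35091011 -1.48783335]
(array([0.1465, 0.0408, 0.0039]), array([0.0055, 0.003 , 0.2911]))
[170.0972347  158.42768933]
120 123
```

View pics/c.png

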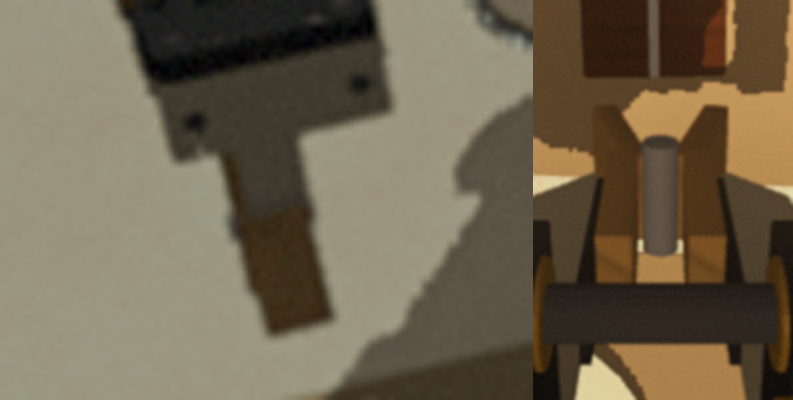

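The clip is held with its jaws open: scene crop shows jaw tips at (267,335)–(333,318); the wrist crop shows far jaw-tip corners at row 106 (x 593–623 and 705–727), barrel rows 142–250, handle tops at row 236.

```bash
python3 -c "
from h import *
from scipy.spatial.transform import Rotation as Ro
s=robot.observe();R=Ro.from_euler('xyz',s['tool_rot']).as_matrix();T=s['tool_pos']
mw=np.load('c_wrist.npy',allow_pickle=True).item();ms=np.load('c_scene.npy',allow_pickle=True).item()
W=lambda p:(p-[255,150])*2+[533,0]
S=lambda p:(p-[120,123])*5.333
for d in (.045,.048,.051,.054):
  q=lambda x,y,z:T+R@np.array([y,x,z])  # tool x=clip y, tool y=clip x, tool z down
  print(d,'tips W',W(proj(mw,[q(-.022,.013,d),q(-.014,.013,d),q(.014,.013,d),q(.022,.013,d)])).round().tolist(),'barrel',W(proj(mw,[q(0,.016,d-.035),q(0,-.016,d-.045)])).round().tolist(),'htop',W(proj(mw,[q(-.014,.013,d-.085),q(.014,.013,d-.085)])).round().tolist())
  print('   S',S(proj(ms,[q(.022,-.013,d),q(.022,.013,d),q(.014,.013,d)])).round().tolist())
"
```

```text
0.045 tips W [[587.0, 107.0], [612.0, 107.0], [701.0, 107.0], [727.0, 107.0]] barrel [[656.0, 140.0], [657.0, 267.0]] htop [[585.0, 251.0], [727.0, 251.0]]
   S [[269.0, 333.0], [338.0, 315.0], [333.0, 304.0]]
0.048 tips W [[588.0, 104.0], [613.0, 104.0], [701.0, 104.0], [726.0, 104.0]] barrel [[656.0, 136.0], [657.0, 260.0]] htop [[586.0, 243.0], [726.0, 243.0]]
   S [[270.0, 340.0], [339.0, 322.0], [335.0, 311.0]]
0.051 tips W [[588.0, 101.0], [613.0, 101.0], [700.0, 101.0], [725.0, 101.0]] barrel [[657.0, 132.0], [657.0, 254.0]] htop [[588.0, 235.0], [724.0, 235.0]]
   S [[272.0, 347.0], [341.0, 328.0], [336.0, 318.0]]
0.054 tips W [[589.0, 98.0], [614.0, 98.0], [700.0, 98.0], [724.0, 98.0]] barrel [[657.0, 128.0], [657.0, 249.0]] htop [[589.0, 228.0], [723.0, 228.0]]
   S [[273.0, 353.0], [342.0, 335.0], [337.0, 324.0]]
```

```bash
python3 -c "
from h import *
print(rel([.568,-.0832,.218],-.239+np.pi/2))"
```

```text
(array([ 1.882e-01,  4.360e-02, -1.000e-04]), array([0.0051, 0.0028, 0.291 ]))
```

Request:
arm_command([
  [[0.012,0.003,0],[0,0,0.02],0.01],
  [[0.035,0.009,0],[0,0,0.06],0.01],
  [[0.065,0.015,0],[0,0,0.11],0.01],
  [[0.095,0.022,0],[0,0,0.16],0.01],
  [[0.125,0.029,0],[0.002,0.001,0.2],0.01],
])

```text
time: 13.9
tool_pos: [0.5556, -0.1454, 0.215]
tool_rot: [-3.139, -0.0, 1.42]
contact_force: [-0.5, 0.6, -0.7]
opening: 0.0272
grip_force: 30.0
```

```bash
python3 -c "
from h import *
print(rel([.568,-.0832,.218],-.239+np.pi/2))"
```

```text
(array([ 0.0634,  0.003 , -0.003 ]), array([-0.0022, -0.0001,  0.0886]))
```

Request:
arm_command([
  [[0.022,0.001,-0.003],[-0.002,0,0.03],0.01],
  [[0.044,0.002,-0.003],[-0.002,0,0.06],0.01],
  [[0.058,0.003,-0.003],[-0.002,0,0.08],0.01],
  [[0.062,0.003,-0.003],[-0.002,0,0.088],0.01],
  [[0.062,0.003,-0.003],[-0.002,0,0.088],0.01],
])

```text
time: 14.4
tool_pos: [0.5679, -0.0855, 0.2186]
tool_rot: [3.141, 0.0, 1.336]
contact_force: [0.4, -0.5, 0.0]
opening: 0.0274
grip_force: 30.0
```

Request:
arm_command([
  [[0,0,0],[0,0,0],0.01],
  [[0,0,0],[0,0,0],0.01],
  [[0,0,0],[0,0,0],0.01],
  [[0,0,0],[0,0,0],0.01],
  [[0,0,0],[0,0,0],0.01],
])

```text
time: 14.9
tool_pos: [0.5682, -0.0862, 0.2196]
tool_rot: [3.139, 0.0, 1.334]
contact_force: [-0.1, -1.0, 0.7]
opening: 0.0271
grip_force: 30.0
```

```bash
python3 -c "
from h import *
s=robot.observe();print(s['time'],s['tool_pos'],s['tool_rot']);print(rel([.568,-.0832,.175],-.239+np.pi/2))
m=robot.camera_model('wrist');im=robot.read_camera('wrist')[:,:,::-1];cv2.imwrite('pics/f.png',cv2.resize(im[130:330,220:420],None,fx=3,fy=3,interpolation=cv2.INTER_CUBIC));np.save('f.npy',m)
P=lambda p:(p-[220,130]+.333)*3
yh=np.array([.2367,.9716,0]);c=np.array([.568,-.0832,.118]);print(P(proj(m,[c+.045*yh,c,c-.045*yh])))
"
```

```text
14.9 [ 0.56824578 -0.08615972  0.21957747] [3.13907506e+00 3.82512754e-04 1.33440340e+00]
(array([ 0.0028, -0.001 ,  0.0446]), array([0.0025, 0.0004, 0.0026]))
[[290.78725776  17.91933553]
 [290.63592648 189.70538701]
 [290.51048568 344.84921702]]
```

View pics/f.png

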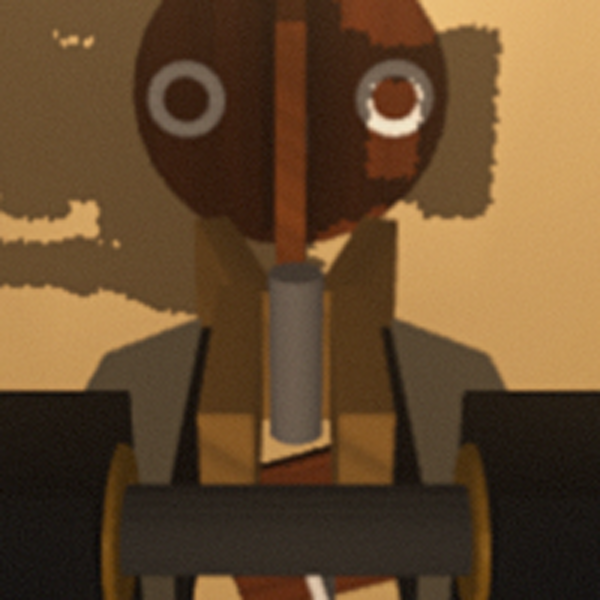

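The board's top edge runs along column 290 (far end row 19) and the clip's barrel and jaws centre on column ~296.5, so the clip must go ~1.5 mm left before descending.

Request:
arm_command([
  [[0.0028,-0.0015,0.005],[0.002,0,0.002],0.01],
  [[0.0028,-0.0015,0.015],[0.002,0,0.002],0.01],
  [[0.0028,-0.0015,0.028],[0.002,0,0.002],0.01],
  [[0.0028,-0.0015,0.038],[0.002,0,0.002],0.01],
  [[0.0028,-0.0015,0.043],[0.002,0,0.002],0.01],
])

```text
time: 15.45
tool_pos: [0.5669, -0.0826, 0.1749]
tool_rot: [-3.14, 0.0, 1.333]
contact_force: [0.6, -0.1, -0.3]
opening: 0.0272
grip_force: 30.0
```

Request:
arm_command([
  [[0,0,0],[0,0,0],0.01],
  [[0,0,0],[0,0,0],0.01],
  [[0,0,0],[0,0,0],0.01],
  [[0,0,0],[0,0,0],0.01],
  [[0,0,0],[0,0,0],0.01],
])

```text
time: 15.95
tool_pos: [0.5677, -0.0829, 0.1769]
tool_rot: [3.14, 0.0, 1.333]
contact_force: [-0.7, 0.5, -0.5]
opening: 0.0268
grip_force: 30.0
```

```bash
python3 -c "
from h import *
s=robot.observe();print(s['time'],s['tool_pos'],s['tool_rot']);print(rel([.5677,-.0832,.150],-.239+np.pi/2))
"
```

```text
15.95 [ 0.56773653 -0.08286861  0.17693817] [3.14037086e+00 3.42894658e-04 1.33279831e+00]
(array([-0.0003,  0.    ,  0.0269]), array([0.0012, 0.0003, 0.001 ]))
```

Aligned; descend the last 27 mm slowly and look.

Request:
arm_command([
  [[0,0,0.005],[0.001,0,0.001],0.01],
  [[0,0,0.011],[0.001,0,0.001],0.01],
  [[0,0,0.018],[0.001,0,0.001],0.01],
  [[0,0,0.024],[0.001,0,0.001],0.01],
  [[0,0,0.027],[0.001,0,0.001],0.01],
])

```text
time: 16.45
tool_pos: [0.5671, -0.0827, 0.1484]
tool_rot: [-3.139, 0.0, 1.332]
contact_force: [-0.3, -0.8, -1.6]
opening: 0.0276
grip_force: 30.0
```

Request:
arm_command([
  [[0,0,0],[0,0,0],0.01],
  [[0,0,0],[0,0,0],0.01],
  [[0,0,0],[0,0,0],0.01],
  [[0,0,0],[0,0,0],0.01],
  [[0,0,0],[0,0,0],0.01],
])

```text
time: 16.95
tool_pos: [0.5677, -0.0829, 0.1498]
tool_rot: [-3.141, 0.0, 1.332]
contact_force: [-0.9, -0.0, -0.4]
opening: 0.0274
grip_force: 30.0
```

```bash
python3 -c "
from h import *
s=robot.observe();print(s['time'],s['tool_pos'],s['tool_rot'],s['opening'],s['contact_force'],s['grip_force'])
im=robot.read_camera('wrist')[:,:,::-1];A=cv2.resize(im[120:320,240:400],None,fx=2.5,fy=2.5,interpolation=cv2.INTER_CUBIC)
m=robot.camera_model('scene');im=robot.read_camera('scene')[:,:,::-1]
p=proj(m,[.568,-.0832,.118])[0];x,y=(p-[40,50]).astype(int);print(p,x,y)
B=cv2.resize(im[y:y+100,x:x+80],None,fx=5,fy=5,interpolation=cv2.INTER_CUBIC)
cv2.imwrite('pics/fin.png',np.clip(np.hstack([A,B])*1.3,0,255).astype(np.uint8))
"
```

```text
16.95 [ 0.56767905 -0.08287468  0.14977242] [-3.14146475e+00  3.05112792e-04  1.33172067e+00] 0.027353874256990037 [-0.94204913 -0.02401303 -0.44037954] 29.996905624866486
[271.92273624 187.3703284 ] 231 137
```

View pics/fin.png

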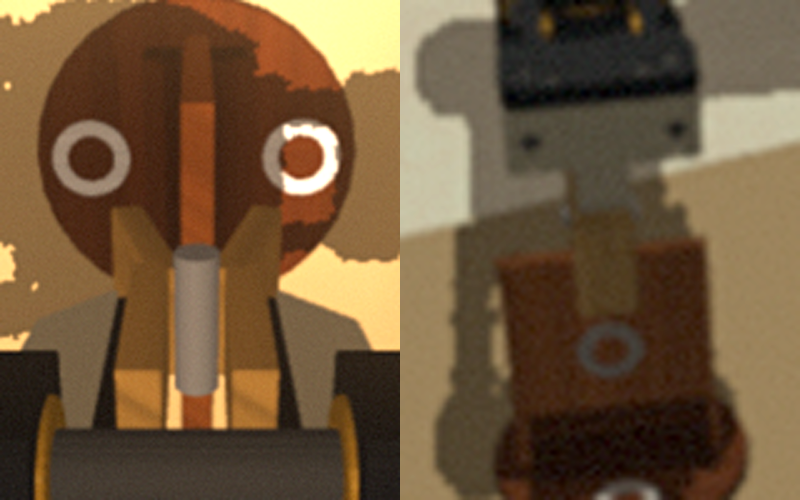

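Wrist view: board's edge (cols 180–214) is centred between the jaws (barrel at 196). Scene view: jaw overlaps the board's top, tip at crop rows ~313; check the depth numerically.

```bash
python3 -c "
from h import *
m=robot.camera_model('scene');S=lambda X:((proj(m,X)-[231,137]+.4)*5).round().tolist()
c=np.array([.568,-.0832,0]);xh=np.array([.9716,-.2367,0]);yh=np.array([.2367,.9716,0]);z=np.array([0,0,1])
print('board top front corners',S([c+.004*xh+.118*z-.045*yh,c+.004*xh+.118*z+.045*yh]),'back',S([c-.004*xh+.118*z-.045*yh,c-.004*xh+.118*z+.045*yh]))
print('ring',S([c+.004*xh+.063*z]))
for zz in(.095,.099,.103,.107): print(zz,S([c+.022*xh+(zz+.002)*z-.013*yh,c+.022*xh+(zz+.002)*z+.013*yh]))
"
```

```text
board top front corners [[101.0, 270.0], [313.0, 248.0]] back [[100.0, 259.0], [311.0, 238.0]]
ring [[217.0, 362.0]]
0.095 [[184.0, 327.0], [245.0, 321.0]]
0.099 [[183.0, 320.0], [244.0, 313.0]]
0.103 [[182.0, 312.0], [244.0, 306.0]]
0.107 [[181.0, 304.0], [243.0, 298.0]]
```

```bash
python3 -c "
from cell import robot
print(robot.hand_in())"
```

```text
the job is handed in; nothing more can be done
None
```

The job is handed in: the ring board stands centred and fully down in the round stand, and the arm is holding the clip wide open over the middle of its top edge. The edge is about half-way into the mouth with the jaws clear of the board; the judge's result was not shown.

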